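# Shut the vent slide of the green-lidded fresh box

### The arm

A 6-joint arm with a two-finger parallel gripper is mounted at the origin on a cart in front of the work surface, level with it; the furniture and walls round the work are solid. World frame = base frame: x ahead of the robot, y to its left, z up, the work surface at z = 0. Lengths are in m, angles in rad, forces in N, time in s.
With the tool pointing down it reaches from about 0.275 to 0.725 m from the base axis. Payload 5.6 kg.
Tool frame: the origin (TCP) lies on the centre line of the jaws, within the pads' length; the fingertips stand 19 mm ahead of it and the grasp point (between the pads) is the TCP; z points along the fingers, y is the line along which they close (so a half turn about z gives the same grasp; the last joint's range is limited). The gripper opens to 85 mm and grips with 20 to 120 N. Pads are 22 mm wide; open, the fingers measure 114 mm over their backs; the gripper's body (76 mm by 85 mm) begins 54 mm behind the grasp point. The pads swing forward as they close: fully open they stand 13 mm farther back than shut.
Start: joints at [1.55, 0.255, 0.108, 0, -1.424, -0.285], TCP at [0.166, 0.524, 0.25] pointing down, gripper open.
Joint ranges: [-2.95, 2.95], [-1.21, 1.97], [-1.09, 1.5], [-2.87, 1.71], [-2.94, -0.07], [-3.05, 3.05]. Speed limits (rad/s): [2.57, 2.57, 3.14, 3.14, 3.14, 3.14].

### API

Orientations are given as a rotation vector (axis times angle).
In Python, from station import r, imaging gives the robot as it stands.
- The arm moves only by the shell command python3 -m crank 'ROWS' [OPENING]. ROWS is JSON, a list of rows, each an object with "slide": the shift along the tool's x, y, z in cm, a list of three; "dr": the turn, a rotation vector about the tool's x, y, z in rad, a list of three. A call has 1 to 10 rows; each row is the pose to reach, as a shift and turn from the pose commanded when the call began, along the tool's axes at that moment; what a row does not reach only later rows make up. A row lasts 1/12 s, in which the tool goes at most 41.7 mm and 7.16 degrees, less where a joint would pass 70% of its speed; a pose out of reach is approached as far as the arm can. A call with a gripper value outside its range is refused whole. OPENING is the opening, from 0 (shut) to 1 (fully open), set as the call begins (- or left out, the last holds). The fingers move at their own pace and stop on an object; the grip force is fixed at half the most. Time passes only in rows, so rows that repeat a pose let the fingers close. It gives the time, the measured TCP pose, the force, the opening and the grip force at its end, in the units of the state.
- r.state(): the state, without advancing time (a new reading comes with each control period).
- imaging.snapshot(name): name is "side" or "top" or "wrist"; returns a dict with "image" (400x640x3 uint8, blue, green, red), "vfov" (degrees; the focal length in pixels is half the picture's height over the tangent of half this angle, whatever the lens; pixels are square), "cx", "cy" (the principal point, pixels), "rvec" (rotation vector, rad) and "tvec" (3), from world to camera coordinates, as OpenCV has them; the wrist camera has in their place "mount" (4x4, takes a point from camera to tool coordinates, whose origin is the TCP and whose axes are the flange's). Camera axes: x right, y down, z forward; pixel columns grow to the right and rows downward; lengths in m; the calibration is good to about 2 mm. The wrist camera is an equidistant fisheye: a pixel r from the principal point sees the ray r / f radians off the axis. A picture is of the moment at which its call begins: read the wrist's pose just before it. There is no depth.
- r.job_done(): hands the job in; it is judged then, once.
The state is a dict: "time": time; "qpos": joint angles; "qvel": joint speeds; "joint_torque": joint torques, N m; "eef_pos": TCP position; "tcp_rot": TCP orientation; "wrist_force": force on the tool from outside, world axes, zero at the start; "moment": the same for the moment, N m; "width": finger opening in m; "grip_force": force on a finger pad.
Only numpy, scipy, OpenCV 4.12 (cv2) and the standard library are available. Lean on these libraries where they do the work, as an engineer would, in place of code of your own. Each camera call takes 0.05 s, during which the arm holds its last target. There are 200 camera calls.

### The job

Shut the air vent of the fresh-keeping box with the green lid: slide the black grip on its lid over the dark vent slots, all the way to its end stop, and let go. Leave the vent of the blue-lidded box as it is.

Things in the scene. Friction and masses are not known exactly. Their poses are not given: they have to be found in the camera images.
- green_vent (a joint): Vent slide on the lid of the green-lidded box, in m: 0 = fully open (dark slots bare), 0.065 = fully shut (white shutter plate over the slots, at the end stop). It starts near open, between 0 and 0.02, moves in a straight line with a light friction of about 2 N, has no spring and stays where it is left.
- green_grip (a point): Centre of that slide's black ribbed grip: an upright block 18 mm along the slide, 30 mm across it, 28 mm high (top 14 mm above this point), in the middle of a white shutter plate 66 mm along the slide and 38 mm wide, whose top lies 13 mm below this point. But for the grip, nothing on the lid is higher than that plate. Its +y axis points along the slide to the shut end, +z up.
- blue_grip (a point): Centre of the same black grip on the second, otherwise equal box with the blue lid, same axes; it must stay where it is.
- green_box: The white fresh-keeping box with the green lid, 112 mm across the slide, 170 mm along it, lid top 80 mm above the worktop. It stands fast and does not shift. Origin at the centre of its underside, +y along the slide to the shut end, +z up.

How it is judged:
By the outcome, as a careful person would: the job done as asked, in the order asked, and still so for the second after the job is handed in, with the robot touching nothing.
It also fails if it takes over 32 s, if anything falls off the work surface, if the arm or the gripper's body presses on something with over 40 N, if the wrist force passes 120 N, or if a joint passes its speed limit or range.

## Working session

There is one attempt and no reset: what is moved stays moved. The work goes in short steps, Python scripts to look and compute and a shell command to move; the robot and the scene stay as the last step left them, time stands still between calls to the robot, and variables do not carry over. Pictures are saved under pics/ and viewed, at most 10 in all, crops included, and the job is handed in when it is done.

```bash
mkdir -p pics
python3 - <<'E'
from station import r, imaging
import cv2,numpy as np
s=r.state();print(s['time'],s['eef_pos'],s['tcp_rot'],s['width'])
a=[imaging.snapshot(n) for n in("top","side")]
for n,x in zip(("top","side"),a):
    cv2.imwrite(f"pics/{n}0.png",x["image"]);print({k:v for k,v in x.items() if k!="image"})
cv2.imwrite("pics/both.png",cv2.resize(np.vstack([x["image"] for x in a]),(480,600)))
E
```

```text
0.0 [0.16537993 0.52408119 0.24940928] [ 3.10310525e+00 -4.78305296e-01 -3.31953379e-04] 0.08540364461855714
{'vfov': 42.91454618986098, 'cx': 327.6005080719309, 'cy': 194.6047680155968, 'rvec': array([ 2.16263806, -2.19382005,  0.09998588]), 'tvec': array([0.10846984, 0.50414595, 0.89496963])}
{'vfov': 44.159907122059, 'cx': 314.92212305914813, 'cy': 195.65558139791275, 'rvec': array([ 2.53806223, -0.43192149,  0.1402173 ]), 'tvec': array([-0.43205934,  0.2708685 ,  0.76707382])}
```

View pics/top0.png

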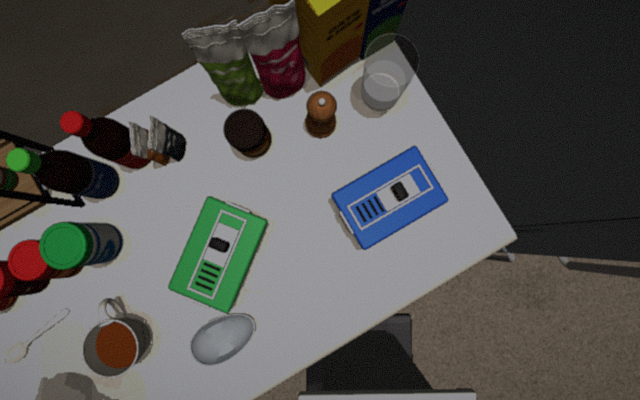

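View pics/side0.png

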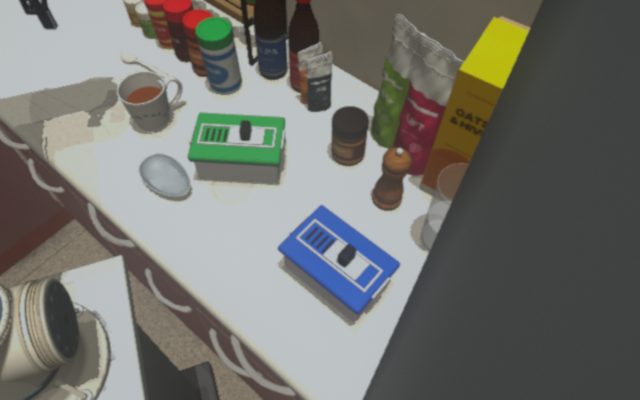

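The top view shows the green lid centred near (218,254), with the grip at (219,244) and the slots below it at (207,276). The side view has the grip at (245,130) and the slots to its left. Next I locate these in the world frame.

```bash
cat > h.py <<'E'
import numpy as np,cv2
from scipy.spatial.transform import Rotation as R
def rays(s,uv):
    f=200/np.tan(np.radians(s["vfov"]/2)); uv=np.atleast_2d(np.asarray(uv,float))
    d=np.c_[(uv[:,0]-s["cx"])/f,(uv[:,1]-s["cy"])/f,np.ones(len(uv))]
    M=R.from_rotvec(s["rvec"]).as_matrix(); return -M.T@s["tvec"], d@M
def plane(s,uv,z):
    o,d=rays(s,uv); return o+d*((z-o[2])/d[:,2])[:,None]
def lid(s):
    h=cv2.cvtColor(s["image"],cv2.COLOR_BGR2HSV)
    m=cv2.inRange(h,(50,150,60),(75,255,255))
    n,l,st,c=cv2.connectedComponentsWithStats(m)
    cand=[i for i in range(1,n) if st[i,4]>500]
    i=max(cand,key=lambda i:st[i,4])
    cs,_=cv2.findContours((l==i).astype(np.uint8),cv2.RETR_EXTERNAL,cv2.CHAIN_APPROX_NONE)
    return max(cs,key=cv2.contourArea)
def grip(s,c):
    m=np.zeros((400,640),np.uint8); cv2.drawContours(m,[c],-1,255,-1)
    b=((s["image"].max(2)<60)&(m>0)).astype(np.uint8)
    n,l,st,ce=cv2.connectedComponentsWithStats(b)
    return [(st[i].tolist(),ce[i].round(1).tolist()) for i in range(1,n) if st[i,4]>15]
E
python3 - <<'E'
from h import *
from station import r,imaging
S={}
for n in("top","side"):
    s=imaging.snapshot(n);S[n]=s;c=lid(s)
    P=plane(s,c[:,0],0.08)[:,:2].astype(np.float32)
    (x,y),wh,a=cv2.minAreaRect(P);print(n,x,y,wh,a)
    for g in grip(s,c): print(g,plane(s,g[1],0.095)[0].round(4),plane(s,g[1],.082)[0].round(4))
E
```

```text
top 0.40404418110847473 0.28603309392929077 (0.10918277502059937, 0.16599306464195251) 66.74261474609375
([209, 238, 20, 14, 198], [218.7, 244.4]) [0.4196 0.2816 0.095 ] [0.4196 0.2844 0.082 ]
([204, 263, 16, 8, 36], [211.5, 266.3]) [0.3841 0.2933 0.095 ] [0.3835 0.2962 0.082 ]
([201, 269, 16, 8, 36], [208.8, 272.8]) [0.3737 0.2976 0.095 ] [0.3729 0.3006 0.082 ]
([199, 276, 15, 8, 33], [206.1, 279.3]) [0.3632 0.3019 0.095 ] [0.3623 0.305  0.082 ]
([196, 282, 16, 8, 37], [203.4, 285.8]) [0.3528 0.3063 0.095 ] [0.3517 0.3094 0.082 ]
side 0.43221157789230347 0.5999127626419067 (0.07381658256053925, 0.07443550229072571) 71.17345428466797
```

Run:
```python
from h import *
from station import r,imaging
t=imaging.snapshot("top");s=imaging.snapshot("side")
b=(s["image"].max(2)<60).astype(np.uint8); b[:115]=0;b[145:]=0;b[:,:235]=0;b[:,258:]=0
v,u=np.nonzero(b);g=[u.mean(),v.mean()];print(g,len(u),u.min(),u.max(),v.min(),v.max())
o1,d1=rays(t,[218.7,244.4]);o2,d2=rays(s,g)
k=np.linalg.lstsq(np.c_[d1[0],-d2[0]],o2-o1,rcond=None)[0]
p1=o1+k[0]*d1[0];p2=o2+k[1]*d2[0];print(p1,p2)
h=cv2.cvtColor(s["image"],cv2.COLOR_BGR2HSV);m=cv2.inRange(h,(50,150,50),(75,255,255));m[:105]=0;m[175:]=0;m[:,:180]=0;m[:,300:]=0
P=plane(s,cv2.findNonZero(m)[:,0],.08)[:,:2].astype(np.float32);print(cv2.minAreaRect(P))
st=r.state();M=R.from_rotvec(st['tcp_rot']).as_matrix();print(M.round(3))
th=np.radians(157);U=np.array([np.cos(th),np.sin(th)]);c=np.array([.404,.286])
print("grip along/lateral",(p1[:2]-c)@U,(p1[:2]-c)@[U[1],-U[0]])
```

```text
[np.float64(244.6551724137931), np.float64(135.48275862068965)] 29 242 247 133 138
[0.41952712 0.28531037 0.07748343] [0.41850008 0.28550422 0.07753087]
((0.3950863778591156, 0.2902246415615082), (0.09854284673929214, 0.13714897632598877), 66.47601318359375)
[[ 0.954 -0.301 -0.   ]
 [-0.301 -0.954 -0.001]
 [ 0.     0.001 -1.   ]]
grip along/lateral -0.014562250027173283 0.005432116530205525
```

The lid measures 109 x 166 mm and lies at about 157°, as expected. At z≈0.1 the grip is 1 mm off the centre line, with about 57 mm of travel left. I'll push it with closed fingers from behind, so first I move above the rear of the lid.

```bash
python3 -m crank '[{"slide":[3,1.4,0],"dr":[0,0,0.01]},{"slide":[7,3.2,0],"dr":[0,0,0.02]},{"slide":[10.5,4.8,0],"dr":[0,0,0.03]},{"slide":[14,6.4,0],"dr":[0,0,0.04]},{"slide":[17.5,8,0],"dr":[0,0,0.05]},{"slide":[21,9.6,0],"dr":[0,0,0.06]},{"slide":[24.5,11.2,0],"dr":[0,0,0.07]},{"slide":[28,12.8,0],"dr":[0,0,0.08]},{"slide":[32,14.5,0],"dr":[0,0,0.09]},{"slide":[35.4,16.1,0],"dr":[0,0,0.096]}]' 0
python3 -m crank '[{"slide":[0,0,0],"dr":[0,0,0]},{"slide":[0,0,0],"dr":[0,0,0]},{"slide":[0,0,0],"dr":[0,0,0]},{"slide":[0,0,0],"dr":[0,0,0]}]'
python3 - <<'E'
from h import *
from station import r,imaging
st=r.state();M=R.from_rotvec(st['tcp_rot']).as_matrix();print(st['eef_pos'],np.degrees(np.arctan2(M[1,0],M[0,0])))
p=st['eef_pos'];w=imaging.snapshot("wrist")
print(w["mount"],w["vfov"])
cv2.imwrite("pics/w1.png",w["image"])
E
```

```text
time: 1.13
eef_pos: [0.4559, 0.2628, 0.2504]
tcp_rot: [-3.078, 0.627, -0.0]
wrist_force: [0.5, 1.4, -1.2]
width: -0.0001
grip_force: 0.0
time: 1.47
eef_pos: [0.4541, 0.265, 0.2503]
tcp_rot: [-3.079, 0.625, 0.0]
wrist_force: [0.7, 0.2, 0.8]
width: 0.0
grip_force: 0.0
[0.45408919 0.26502222 0.25030694] -22.96023635711308
[[-5.47190938e-04 -9.58750832e-01 -2.84247326e-01  7.24689074e-02]
 [ 9.99999847e-01 -5.03054264e-04 -2.28277115e-04  3.44586802e-04]
 [ 7.58690445e-05 -2.84247408e-01  9.58750961e-01 -1.23214566e-01]
 [ 0.00000000e+00  0.00000000e+00  0.00000000e+00  1.00000000e+00]] 65.70646984690485
```

View pics/w1.png

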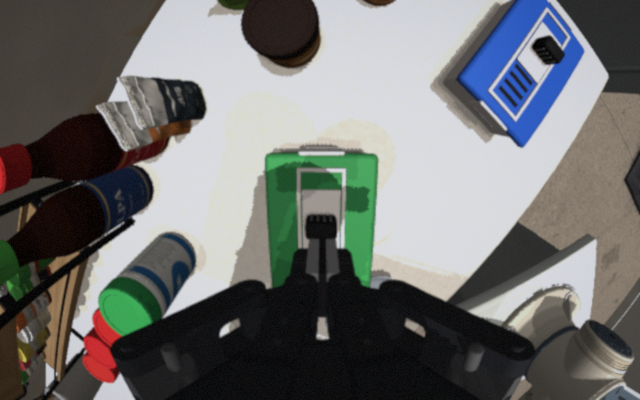

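The wrist view shows the grip at about (321,225), in line with the closed fingers, and the lid square to the tool. I'll check the grip position from this ray.

Run:
```python
from h import *
from station import r,imaging
st=r.state();w=imaging.snapshot("wrist")
M=R.from_rotvec(st['tcp_rot']).as_matrix()
f=200/np.tan(np.radians(w["vfov"]/2))
def pt(u,v,z):
    x,y=u-w["cx"],v-w["cy"];q=np.hypot(x,y);t=q/f
    d=M@w["mount"][:3,:3]@np.array([np.sin(t)*x/q,np.sin(t)*y/q,np.cos(t)])
    o=st['eef_pos']+M@w["mount"][:3,3]
    return o+d*(z-o[2])/d[2]
th=np.radians(157);U=np.array([np.cos(th),np.sin(th)]);c=np.array([.404,.286]);L=np.array([U[1],-U[0]])
def al(p): return ((p[:2]-c)@U).round(4),((p[:2]-c)@L).round(4)
for n,a in dict(gripTopBack=(321,213,.109),gripBotBack=(321,216,.085),gripTopL=(306,226,.109),gripTopR=(337,226,.109),lidBL=(267,154,.08),lidBR=(378,154,.08),plateback=(321,190,.082)).items(): print(n,al(pt(*a)))
print("tcp",al(st['eef_pos']))
cv2.imwrite("pics/w2.png",cv2.resize(w["image"][140:300,240:400],(640,640))[:600])
```

```text
gripTopBack (np.float64(-0.0346), np.float64(0.0011))
gripBotBack (np.float64(-0.0231), np.float64(0.0012))
gripTopL (np.float64(-0.0219), np.float64(0.0149))
gripTopR (np.float64(-0.022), np.float64(-0.0136))
lidBL (np.float64(-0.0844), np.float64(0.0533))
lidBR (np.float64(-0.0845), np.float64(-0.0538))
plateback (np.float64(-0.0489), np.float64(0.0012))
tcp (np.float64(-0.0541), np.float64(0.0004))
```

View pics/w2.png

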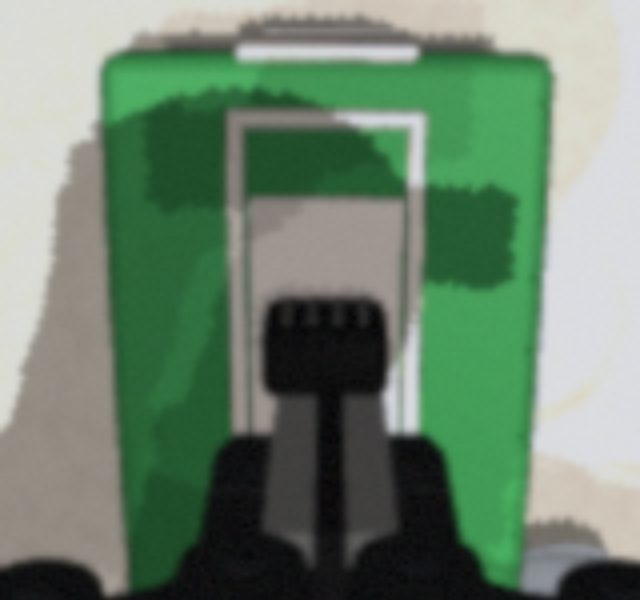

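The plate's rear edge at −0.049 puts the grip centre at −0.016, which matches the top view. The fingers are 18 mm behind the grip, so I descend.

```bash
python3 -m crank '[{"slide":[0,0,3],"dr":[0,0,0]},{"slide":[0,0,6],"dr":[0,0,0]},{"slide":[0,0,9],"dr":[0,0,0]},{"slide":[0,0,11.5],"dr":[0,0,0]},{"slide":[0,0,13],"dr":[0,0,0]},{"slide":[0,0,13.8],"dr":[0,0,0]},{"slide":[0,0,14.2],"dr":[0,0,0]},{"slide":[0,0,14.2],"dr":[0,0,0]},{"slide":[0,0,14.2],"dr":[0,0,0]}]'
```

```text
time: 2.32
eef_pos: [0.4551, 0.2651, 0.1094]
tcp_rot: [-3.077, 0.625, -0.002]
wrist_force: [-0.1, 0.2, 0.2]
width: 0.0003
grip_force: 0.0
```

```bash
python3 -m crank '[{"slide":[-0.7,0,0],"dr":[0,0,0]},{"slide":[-1.4,0,0],"dr":[0,0,0]},{"slide":[-2,0,0],"dr":[0,0,0]},{"slide":[-2.6,0,0],"dr":[0,0,0]},{"slide":[-3.2,0,0],"dr":[0,0,0]},{"slide":[-3.8,0,0],"dr":[0,0,0]},{"slide":[-4.4,0,0],"dr":[0,0,0]},{"slide":[-5,0,0],"dr":[0,0,0]},{"slide":[-5.6,0,0],"dr":[0,0,0]},{"slide":[-6,0,0],"dr":[0,0,0]}]'
python3 -m crank '[{"slide":[-0.2,0,0],"dr":[0,0,0]},{"slide":[-0.4,0,0],"dr":[0,0,0]},{"slide":[-0.6,0,0],"dr":[0,0,0]},{"slide":[-0.8,0,0],"dr":[0,0,0]},{"slide":[-0.8,0,0],"dr":[0,0,0]}]'
```

```text
time: 3.15
eef_pos: [0.3989, 0.2883, 0.1084]
tcp_rot: [-3.078, 0.626, -0.0]
wrist_force: [2.6, 0.5, 1.1]
width: 0.0001
grip_force: 1.1
time: 3.57
eef_pos: [0.3921, 0.291, 0.1082]
tcp_rot: [3.078, -0.627, 0.0]
wrist_force: [3.5, -0.2, 0.5]
width: 0.0
grip_force: 1.2
```

Light sliding force only, so I continue in small steps until the stop.

```bash
python3 -m crank '[{"slide":[-0.2,0,0],"dr":[0,0,0]},{"slide":[-0.4,0,0],"dr":[0,0,0]},{"slide":[-0.4,0,0],"dr":[0,0,0]},{"slide":[-0.4,0,0],"dr":[0,0,0]}]'
python3 -m crank '[{"slide":[-0.15,0,0],"dr":[0,0,0]},{"slide":[-0.3,0,0],"dr":[0,0,0]},{"slide":[-0.3,0,0],"dr":[0,0,0]},{"slide":[-0.3,0,0],"dr":[0,0,0]}]'
```

```text
time: 3.9
eef_pos: [0.3917, 0.2912, 0.1085]
tcp_rot: [3.077, -0.625, 0.009]
wrist_force: [18.9, -5.8, -6.7]
width: -0.0003
grip_force: 9.8
time: 4.23
eef_pos: [0.3914, 0.2913, 0.1086]
tcp_rot: [3.076, -0.624, 0.016]
wrist_force: [30.1, -10.6, -13.1]
width: -0.0003
grip_force: 16.3
```

It hit a firm stop at about 32 N. I back off, lift and look.

```bash
python3 -m crank '[{"slide":[0.7,0,0],"dr":[0,0,0]},{"slide":[1.5,0,0],"dr":[0,0,0]},{"slide":[2.2,0,0],"dr":[0,0,0]},{"slide":[2.2,0,0],"dr":[0,0,0]},{"slide":[2.2,0,-3],"dr":[0,0,0]},{"slide":[2.2,0,-6],"dr":[0,0,0]},{"slide":[4,0,-9],"dr":[0,0,0]},{"slide":[6,0,-12],"dr":[0,0,0]},{"slide":[8,0,-14],"dr":[0,0,0]},{"slide":[8,0,-14],"dr":[0,0,0]}]'
python3 - <<'E'
from h import *
from station import r,imaging
w=imaging.snapshot("wrist");t=imaging.snapshot("top");s=imaging.snapshot("side")
cr=lambda i,a,b,k:cv2.resize(i["image"][a:a+130,b:b+130],(400,400),interpolation=cv2.INTER_CUBIC)
cv2.imwrite("pics/a.png",np.hstack([cr(t,190,155,3),cr(s,80,175,3)]));cv2.imwrite("pics/aw.png",w["image"])
E
```

```text
time: 5.07
eef_pos: [0.4626, 0.2626, 0.253]
tcp_rot: [-3.073, 0.628, -0.009]
wrist_force: [0.6, -0.8, 0.1]
width: -0.0001
grip_force: 0.0
```

View pics/a.png

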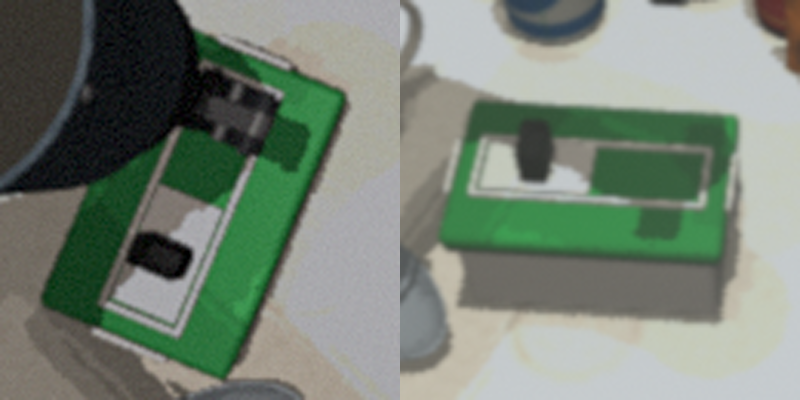

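View pics/aw.png

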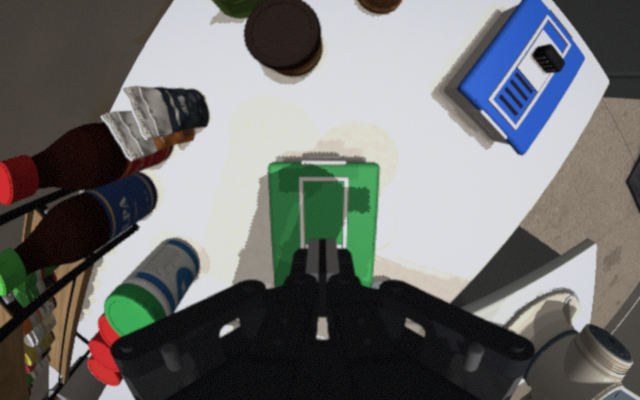

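The slots are fully covered and the plate sits at the shut end of its frame. The blue vent hasn't moved and the gripper is clear.

```bash
python3 -c "
from station import r
print(r.job_done())"
```

```text
the job is handed in; nothing more can be done
None
```

The green-lidded box's vent is shut: I pushed the grip until it hit the end stop, the slots are covered, the gripper is clear, the blue vent is untouched, and the job was handed in about 5 s into the 32 s limit.

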